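# Clamp the massing model's pieces in the cam jig and hold the lever

## Robot

A 7-joint arm with a two-finger parallel gripper is mounted at the origin on the work surface. World frame = base frame: x ahead of the robot, y to its left, z up, the work surface at z = 0. Lengths are in mm, angles in rad, forces in N, time in s.
With the tool pointing down it reaches from about 400 to 875 mm from the base axis. Payload 4.4 kg.
Tool frame: the origin (TCP) lies at the very end of the fingers, on their centre line; the grasp point (between the pads) lies 19 mm behind it (ctrl.grasp_offset is the distance from the TCP to the grasp point, in mm); z points along the fingers, y is the line along which they close (so a half turn about z gives the same grasp; the last joint's range is limited). The gripper opens to 85 mm and grips with 20 to 120 N. Pads are 22 mm wide; open, the fingers measure 114 mm over their backs; the gripper's body (76 mm by 85 mm) begins 54 mm behind the grasp point. The pads swing forward as they close: fully open they stand 13 mm farther back than shut.
Start: joints at [1.127, 0.628, 0.038, 1.517, -0.027, 0.996, -0.02], TCP at [239.798, -604.165, 231.313] pointing down, gripper open.
Joint ranges: [-3.06, 3.06], [-0.37, 2.12], [-1.25, 1.32], [0.18, 2.47], [-1.1, 4.24], [0.23, 1.98], [-2.94, 2.94]. Speed limits (rad/s): [2.57, 2.57, 3.14, 3.14, 3.14, 3.14, 3.14].

## Interface

Orientations are given as [roll, pitch, yaw] about the fixed x, y, z axes, in that order (R = Rz(yaw) Ry(pitch) Rx(roll)).
In Python, from cell import status, cams, ctrl gives the robot as it stands.
- The arm moves only by the tool move_arm, never from a script. Its argument "plan" is a list of rows, each a list of 3 entries, a list of its own where there are three numbers: the shift along the world's x, y, z in mm, then the turn, a rotation vector about the world's x, y, z in degrees, then the opening, from 0 (shut) to 1 (fully open). In form: [[[x, y, z], [wx, wy, wz], gripper], ...]. A call has 1 to 10 rows; each row shifts and turns the commanded pose from where the row before left it; what a row does not reach is not made up. A row lasts 1/8 s, in which the tool goes at most 62.5 mm and 10.7 degrees, less where a joint would pass 70% of its speed; a pose out of reach is approached as far as the arm can. A call with a gripper value outside its range is refused whole. The fingers move at their own pace and stop on an object; the grip force is fixed at half the most. Time passes only in rows, so rows that do not move let the fingers close. It gives the time, the measured TCP pose, the force, the opening and the grip force at its end, in the units of the state.
- status.read_state(): the state, without advancing time (a new reading comes with each control period).
- cams.get_image(name): name is "scene" or "top"; returns the picture (400x640x3 uint8, blue, green, red); there is no depth.
- cams.camera_params(name): a dict with "K" (3x3 intrinsics, pixels), "k1" (the pictures are not rectified: a ray, as slopes to the right and down, at radius r is drawn at 1 + k1 r^2 times it, then the intrinsics apply), "pose" (4x4, takes a point from camera to world coordinates). Camera axes: x right, y down, z forward; pixel columns grow to the right and rows downward; lengths in mm; the calibration is good to about 2 mm. A picture is of the moment at which its call begins. camera_params takes no time and is no camera call.
- ctrl.finish_job(): hands the job in; it is judged then, once.
The state is a dict: "clock": time; "qpos": joint angles; "qd": joint speeds; "tau": joint torques, N m; "eef_pos": TCP position; "tool_rot": TCP orientation; "force": force on the tool from outside, world axes, zero at the start; "torque": the same for the moment, N m; "width": finger opening in mm; "gripper_force": force on a finger pad.
Only numpy, scipy, OpenCV 4.12 (cv2) and the standard library are available. Lean on these libraries where they do the work, as an engineer would, in place of code of your own. Each camera call takes 0.05 s, during which the arm holds its last target. There are 200 camera calls.

## Task

Stand the three loose model pieces (beech block, walnut block, white round tower) upright in a row, in any order, between the side walls of the jig's bed, the longer sides of the blocks' feet across it. Only then flip the red safety catch all the way down, and after that pull the yellow lever handle towards the robot as far as it goes, so that the orange pad squeezes the row together. The lever springs back if let go, so finish with the gripper still holding the handle fully pulled; leave the mug, the tape roll and the camera lens where they stand.

Things in the scene. Friction and masses are not known exactly. Their poses are not given: they have to be found in the camera images.
- bed (a point): Centre of the bed floor of the grey jig, 12 mm above the table; jig axes: the row runs along y, the robot is on the -x side, z up. Bed 48 mm wide (x) between side walls (10 mm thick, 15 mm high above its floor, y -80 to +70 mm), 118 mm long (y) from the pad's face at y = -59 to the end wall's face at y = +59 mm (28 mm high). Place pieces with 40 mm sides along x: 100 mm of row, 18 mm slack.
- hub (a point): On the lever's upright axis, 12 mm above the table, at x = 0, y = -130 mm of the bed point (same axes; fixed to the jig). The hub has 11 mm radius, top 60 mm above the table. The jig's base plate is fixed to the table: 150 mm (x) x 385 mm (y) x 12 mm, y = -305 to +80 mm of the bed point.
- beech_mid (a point): Centre of the beech block (mid-brown wood, 40 x 36 mm, 55 mm tall, 55 g), standing on the table; its x axis is along the 40 mm, y along the 36 mm, z up.
- walnut_mid (a point): Centre of the walnut block (dark wood, 40 x 24 mm, 62 mm tall, 45 g), standing on the table; x along the 40 mm, y along the 24 mm, z up.
- tower_mid (a point): Centre of the white round tower (plastic cylinder, 40 mm diameter, 70 mm tall, 90 g), standing on the table; z is its axis.
- catch (a joint): Angle of the red safety catch (rad): 0 to 0.25 at the start, standing about upright in the lever's way and blocking it; 1.5 folded flat towards the bed (jig +y), where it lies under the lever's arm. It stays where it is left; about 0.6 N at its top moves it.
- catch_top (a point): Middle of the upper edge of the red catch, a tab 60 mm wide (jig x), 8 mm thick, 52 mm from hinge to this edge. Its hinge line runs along jig x, 22 mm above the table, its middle at x = -30, y = -215 mm of the bed point. Push it from its -y side towards +y, then press it down flat. About 50 mm free on its -y side up to the handle.
- lever (a joint): Angle of the lever (rad): 0 at rest, 0.6 at its stop, fully pulled. A spring returns it: about 3 N at the handle at rest, 6 to 9 N fully pulled. Arm 14 mm wide, 42 to 54 mm above the table. The handle moves on a 160 mm radius about the hub, from (x, y) = (+47, -283) mm of the bed point at rest to (-47, -283) mm fully pulled: 95 mm towards jig -x.
- grip: The lever's yellow handle, an upright round post 26 mm in diameter and 60 mm tall; origin at its centre, 74 mm above the table (from 44 to 104 mm). It can be gripped from above; it is a sleeve that turns freely on the lever.
- pad (a joint): How far (m) the orange pad at the bed's -y end is pushed back against its spring (1500 N/m): 0 pressing on nothing, about 0.006 with the row squeezed. Pad 42 mm wide, top 44 mm above the table; the lever drives it up to 24 mm towards +y.
- mug: Bystander: blue mug, 78 mm across, 88 mm tall, origin under its centre.
- tape: Bystander: green roll of tape lying flat, 84 mm across, 24 mm high, origin under its centre.
- lens: Bystander: black camera lens standing on end, 68 mm across, 62 mm tall, origin under its centre.
Mind the look-alikes: they are no part of the job. Of the things like the part that bears tower_mid, leave any that is turquoise; of the rest the larger one is meant.

How it is judged:
By the outcome, as a careful person would: the job done as asked, in the order asked, and still so for the second after the job is handed in, while the arm keeps its last pose, push and grip.
It also fails if it takes over 72 s, if anything falls off the work surface, if the arm or the gripper's body presses on something with over 40 N, if the wrist force passes 120 N, or if a joint passes its speed limit or range.

## Working session

There is one attempt and no reset: what is moved stays moved. The work goes in short steps, Python scripts to look and compute and a tool call to move; the robot and the scene stay as the last step left them, time stands still between calls to the robot, and variables do not carry over. Pictures are saved under pics/ and viewed, at most 10 in all, crops included, and the job is handed in when it is done.

Besides the shell and the picture viewer there is one more tool, called after "Request:" as a command line: name --argument value ..., lists and objects as JSON in quotes. move_arm: Moves the arm, as the interface text tells. Its arguments: {"type":"object","properties":{"plan":{"type":"array","items":{"type":"array"}}},"required":["plan"]}

```bash
mkdir -p pics
cat > h.py <<'E'
import numpy as np, cv2
from cell import status, cams, ctrl
def ray(name,u,v):
    p=cams.camera_params(name);K=np.array(p["K"]);T=np.array(p["pose"])
    d=np.array([(u-K[0,2])/K[0,0],(v-K[1,2])/K[1,1]]);s=d.copy()
    for _ in range(20): s=d/(1+p["k1"]*(s@s))
    return T[:3,3],T[:3,:3]@np.array([s[0],s[1],1])
def at(name,u,v,z):
    o,d=ray(name,u,v);return (o+d*(z-o[2])/d[2]).round(1)
def proj(name,P):
    p=cams.camera_params(name);K=np.array(p["K"]);T=np.array(p["pose"])
    c=T[:3,:3].T@(np.array(P,float)-T[:3,3]);s=c[:2]/c[2];s=s*(1+p["k1"]*(s@s))
    return (K[:2,:2]@s+K[:2,2]).round(1)
def snap(name,f,crop=None,sc=1):
    im=cams.get_image(name)
    if crop: x0,y0,x1,y1=crop; im=im[y0:y1,x0:x1]
    if sc!=1: im=cv2.resize(im,None,fx=sc,fy=sc,interpolation=cv2.INTER_CUBIC)
    cv2.imwrite("pics/"+f,im)
E
python3 - <<'E'
from h import *
for n in ("top","scene"):
    snap(n,n+"0.png"); p=cams.camera_params(n); print(n,np.array(p["K"]).tolist(),p["k1"],np.array(p["pose"]).round(2).tolist())
print(status.read_state())
E
```

```text
top [[395.49234360643567, 0.0, 320.5970358484364], [0.0, 395.49234360643567, 198.70241599601542], [0.0, 0.0, 1.0]] -0.05258983594266787 [[-0.02, -1.0, 0.07, 480.61], [-1.0, 0.02, 0.03, 34.18], [-0.03, -0.07, -1.0, 1010.25], [0.0, 0.0, 0.0, 1.0]]
scene [[400.21860827578547, 0.0, 317.72582822059945], [0.0, 400.21860827578547, 206.96319774075286], [0.0, 0.0, 1.0]] 0.019804484126243402 [[-0.57, 0.69, -0.44, 925.15], [0.82, 0.47, -0.32, 312.58], [-0.01, -0.54, -0.84, 745.96], [0.0, 0.0, 0.0, 1.0]]
{'clock': 0.1, 'qpos': array([ 1.1272476 ,  0.62925983,  0.03847365,  1.51829615, -0.02698054,
        0.99630724, -0.02002837]), 'qd': array([-0.00011083, -0.00147155,  0.00051479, -0.0020656 , -0.00080831,
        0.00183798, -0.00068096]), 'tau': array([ 3.30306706e-03, -5.64533830e+01,  1.23095546e+00, -1.93968809e+01,
        1.14188841e-02,  5.46344629e-03,  1.71262684e-06]), 'eef_pos': array([ 239.53183904, -603.63267782,  230.46856779]), 'tool_rot': array([-3.13984156e+00,  5.21434045e-05,  3.77706974e-01]), 'force': array([-0.90135239, -0.00159932,  0.89060988]), 'torque': array([-0.03474729,  0.01353236, -0.00018213]), 'gripper_force': 0.0, 'width': 85.27419392291702}
```

View pics/top0.png

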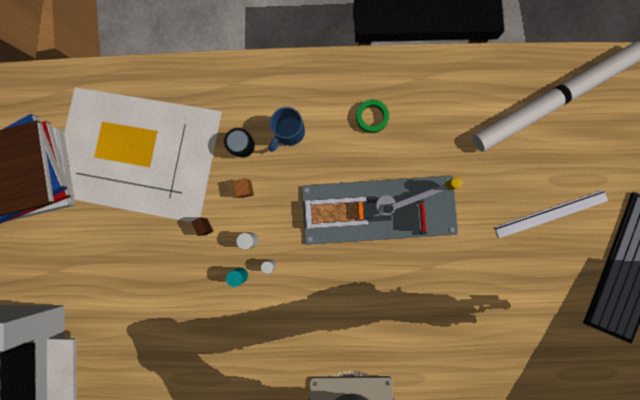

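View pics/scene0.png

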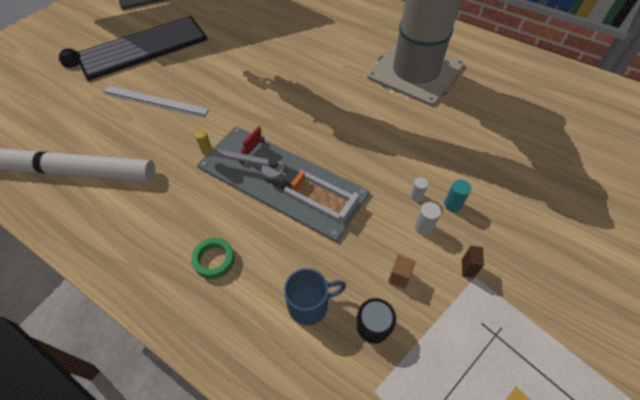

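The top view shows the jig at columns 300–458, rows 178–243, with the lever handle at (455,183). The beech block is at (238,188), walnut at (202,226), the larger white tower at (246,241), a small white look-alike at (267,267) and a turquoise one at (236,277). I'll zoom in on both views.

Run:
```python
from h import *
snap("top","t1.png",(180,165,340,285),5)
snap("top","t2.png",(295,165,465,250),4.7)
snap("scene","s1.png",(370,165,500,295),4.6)
print(proj("top",[0,0,0]),proj("top",[240,-604,230]))
```

```text
[351.5 417.1] [659.9 341. ]
```

View pics/t1.png

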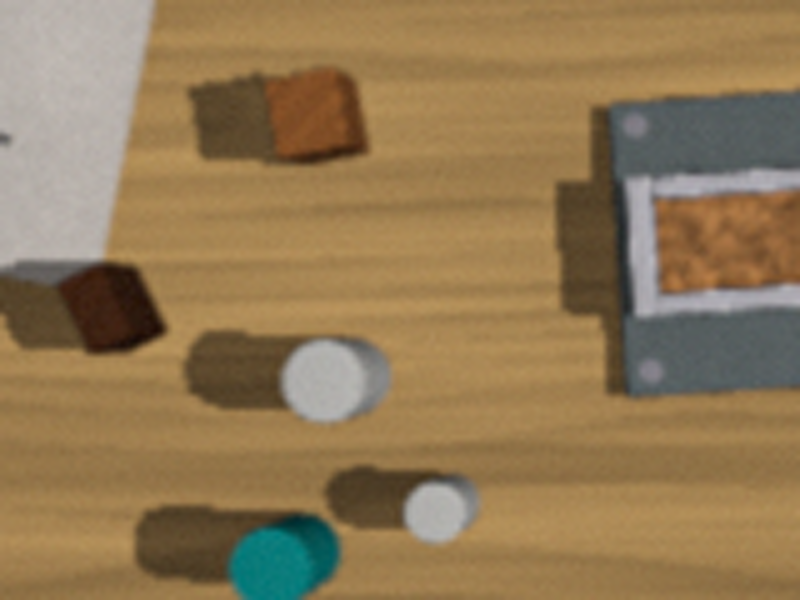

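View pics/t2.png

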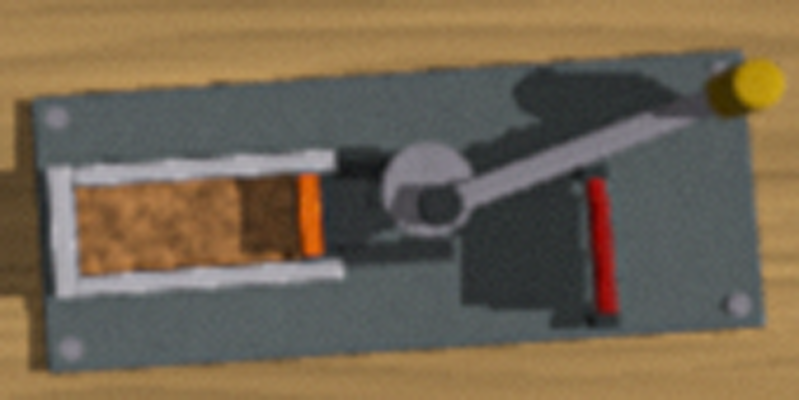

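View pics/s1.png

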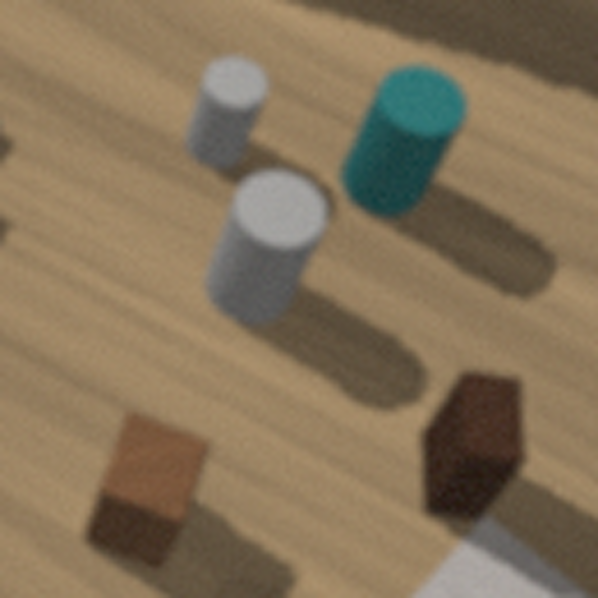

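The zooms show these features:
- **Beech:** top face roughly (267,80)–(357,155) in t1.
- **Walnut:** a rotated dark quad near (110,305).
- **Tower:** top centre at (325,380).
- **Jig in t2:** plate corners (35,98), (740,50), (762,325), (50,370). The handle top is at (757,85), and the catch edge is at (600,245), standing upright.

Next I'll fit poses using both cameras.

```bash
cat > fit.py <<'E'
from h import *
from scipy.optimize import differential_evolution, least_squares
def T2(u,v): return ("top",295+u/4.7,165+v/4.7)
# jig
obs=[(T2(35,98),(75,80,0)),(T2(740,50),(75,-305,0)),(T2(762,325),(-75,-305,0)),(T2(50,370),(-75,80,0)),(T2(757,85),(47,-283,92))]
def w(p,P): c,s=np.cos(p[2]),np.sin(p[2]); return [p[0]+c*P[0]-s*P[1],p[1]+s*P[0]+c*P[1],12+P[2]]
r=least_squares(lambda p:np.concatenate([proj("top",w(p,P))-o[1:] for o,P in obs]),[480,-40,0.05])
print("jig",r.x.round(3),"px res",r.fun.round(1))
ims={n:cams.get_image(n) for n in("top","scene")}
def mask(n,kind,box):
    im=cv2.GaussianBlur(ims[n],(3,3),0).astype(float);b,g,rr=im[...,0],im[...,1],im[...,2]
    hsv=cv2.cvtColor(im.astype(np.uint8),cv2.COLOR_BGR2HSV)
    if kind=="tower": m=(hsv[...,1]<60)&(hsv[...,2]>60)
    elif kind=="beech": m=(hsv[...,0]<14)&(hsv[...,1]>100)
    else: m=(hsv[...,0]<13)|(hsv[...,0]>170); m&=(hsv[...,2]<100)&(hsv[...,1]>80)
    o=np.zeros(m.shape,np.uint8);x0,y0,x1,y1=box;o[y0:y1,x0:x1]=m[y0:y1,x0:x1]
    k,l,st,_=cv2.connectedComponentsWithStats(o)
    return (l==1+st[1:,4].argmax()).astype(np.uint8)
def hull(n,p,d,h,cyl):
    if cyl: a=np.linspace(0,2*np.pi,24);xy=[(20*np.cos(t),20*np.sin(t)) for t in a]
    else: xy=[(d[0]/2*i,d[1]/2*j) for i in(-1,1) for j in(-1,1)]
    c,s=np.cos(p[2]),np.sin(p[2])
    return cv2.convexHull(np.array([proj(n,[p[0]+c*x-s*y,p[1]+s*x+c*y,z]) for x,y in xy for z in(0,h)],np.float32))
S=8
def iou(n,p,a,m,box):
    x0,y0,x1,y1=box;o=np.zeros(((y1-y0)*S,(x1-x0)*S),np.uint8)
    cv2.fillPoly(o,[np.round((a-[x0-.5,y0-.5])*S).astype(np.int32)],1)
    return (o&m).sum()/(o|m).sum()
B={"beech":((215,170,262,205),(380,245,425,295),(40,36),55,(534,231)),
"walnut":((178,205,225,245),(455,235,495,285),(40,24),62,(440,320)),
"tower":((225,225,265,258),(410,198,448,242),None,70,(400,210))}
for k,(bt,bs,d,h,_) in B.items():
    ms={n:cv2.resize(mask(n,k,b)[b[1]:b[3],b[0]:b[2]],None,fx=S,fy=S,interpolation=cv2.INTER_LINEAR) for n,b in(("top",bt),("scene",bs))}
    c=at("top",(bt[0]+bt[2])/2,(bt[1]+bt[3])/2,h/2)
    for cams_ in (("top","scene"),("top",)):
        f=lambda p:-sum(iou(n,p,hull(n,p,d,h,d is None),ms[n],b) for n,b in(("top",bt),("scene",bs)) if n in cams_)
        r=differential_evolution(f,[(c[0]-35,c[0]+35),(c[1]-35,c[1]+35),(-1.57,1.57)],popsize=10,maxiter=25,seed=1,polish=False)
        print(k,cams_,r.x.round(2),r.fun.round(3))
E
time python3 fit.py; python3 -c "
from h import *
for n,u,v,z in (('mug',287,124,88),('lens',239,140,62),('tape',373,116,24)): print(n,at('top',u,v,z))
print('small',at('top',267.5,267,50),'teal',at('top',235,278,70))"
```

```text
jig [ 4.8e+02 -4.0e+01  5.0e-02] px res [27.7 11.8 29.9 11.5 30.7 12.6 28.6 13.5 32.7 13. ]
mug [723.4 142.2  88. ]
lens [693.6 264.   62. ]
tape [755.3 -69.   24. ]
small [382.7 198.   50. ] teal [359.5 272.8  70. ]Traceback (most recent call last):
  File "fit.py", line 37, in <module>
    r=differential_evolution(f,[(c[0]-35,c[0]+35),(c[1]-35,c[1]+35),(-1.57,1.57)],popsize=10,maxiter=25,seed=1,polish=False)
    return fun(*args, **kwargs)
    ret = solver.solve()
    next(self)
    ~~~~^^^^^^
    energy = self.func(parameters)
    return self.f(x, *self.args)
           ~~~~~~^^^^^^^^^^^^^^^
  File "fit.py", line 36, in <lambda>
    f=lambda p:-sum(iou(n,p,hull(n,p,d,h,d is None),ms[n],b) for n,b in(("top",bt),("scene",bs)) if n in cams_)
                ~~~^^^^^^^^^^^^^^^^^^^^^^^^^^^^^^^^^^^^^^^^^^^^^^^^^^^^^^^^^^^^^^^^^^^^^^^^^^^^^^^^^^^^^^^^^^^^
  File "fit.py", line 36, in <genexpr>
    f=lambda p:-sum(iou(n,p,hull(n,p,d,h,d is None),ms[n],b) for n,b in(("top",bt),("scene",bs)) if n in cams_)
                            ~~~~^^^^^^^^^^^^^^^^^^^
  File "fit.py", line 23, in hull
    return cv2.convexHull(np.array([proj(n,[p[0]+c*x-s*y,p[1]+s*x+c*y,z]) for x,y in xy for z in(0,h)],np.float32))
                                    ~~~~^^^^^^^^^^^^^^^^^^^^^^^^^^^^^^^^^
  File "h.py", line 11, in proj
    p=cams.camera_params(name);K=np.array(p["K"]);T=np.array(p["pose"])
ValueError: time passes only in moves, steps and waits

real	0m8.259s
user	0m4.384s
sys	0m0.517s
```

```bash
sed -i 's/^def ray/import functools\n@functools.cache\ndef par(n): return cams.camera_params(n)\ndef ray/; s/p=cams.camera_params(name)/p=par(name)/; s/(K\[:2,:2\]@s+K\[:2,2\]).round(1)/K[:2,:2]@s+K[:2,2]/' h.py
time python3 fit.py
```

```text
jig [5.12784e+02 3.30240e+01 4.60000e-02] px res [-1.2 -0.6  0.6 -0.4  1.   0.5 -0.9  0.7  0.4 -0.2]
beech ('top', 'scene') [5.7535e+02 2.6153e+02 1.0000e-01] -1.357
beech ('top',) [ 5.7888e+02  2.6310e+02 -2.0000e-01] -0.721
walnut ('top', 'scene') [4.8524e+02 3.6316e+02 1.6000e-01] -1.454
walnut ('top',) [4.8487e+02 3.6643e+02 1.3000e-01] -0.728
tower ('top', 'scene') [447.08 249.6    0.8 ] -1.781
tower ('top',) [ 4.4780e+02  2.5123e+02 -6.0000e-02] -0.924
real	0m5.135s
user	0m4.301s
sys	0m0.270s
```

Run:
```python
from h import *
t=lambda u,v,z:at("top",179.6+u/5,164.6+v/5,z)[:2]
s=lambda u,v,z:at("scene",369.6+u/4.6,164.6+v/4.6,z)[:2]
def show(n,Q):
    Q=np.array(Q);c=Q.mean(0);e=np.roll(Q,-1,0)-Q
    print(n,c.round(1),"len",np.linalg.norm(e,axis=1).round(1),"ang",np.degrees(np.arctan2(e[:,1],e[:,0])).round(0))
show("beech t",[t(*p,55) for p in((267,80),(343,70),(357,150),(277,160))])
show("beech s",[s(*p,55) for p in((135,412),(210,440),(180,520),(105,490))])
show("walnut t",[t(*p,62) for p in((57,286),(106,262),(137,328),(90,352))])
show("walnut s",[s(*p,62) for p in((465,372),(520,380),(522,455),(470,450))])
# silhouette bottom corners (z=0)
print("walnut s bottom",s(427,510,0),s(470,518,0),"beech s bottom",s(90,540,0),s(160,567,0))
print("tower t top",t(325,380,70),"s top",s(282,210,70))
for n,b in(("top",(176,205,226,245)),("scene",(455,235,500,285)),("top",(215,170,262,205))):
    im=cams.get_image(n)[b[1]:b[3],b[0]:b[2]];h=cv2.cvtColor(im,cv2.COLOR_BGR2HSV)
    cv2.imwrite(f"pics/m_{n}_{b[0]}.png",im)
    for y in range(2,im.shape[0],5): print(" ".join("%d/%d/%d"%tuple(h[y,x]) for x in range(0,im.shape[1],5)))
    print()
```

```text
beech t [576.8 258.9] len [37.9 40.1 39.8 39.8] ang [ -84. -170.   96.    7.]
beech s [577.5 260.6] len [31.9 38.7 31.4 38.3] ang [ 101.    9.  -80. -170.]
walnut t [484.5 362.8] len [26.9 35.8 25.9 36.3] ang [ -65. -155.  116.   27.]
walnut s [483.4 363. ] len [22.1 34.4 20.4 35.6] ang [ 115.   23.  -62. -154.]
walnut s bottom [503.  361.9] [496.  378.5] beech s bottom [597.3 249.1] [591.2 279.5]
tower t top [447.9 249.1] s top [447.9 249.3]
16/19/178 10/17/182 13/17/183 13/17/181 16/15/181 14/24/181 17/131/167 18/131/166 18/127/166 18/132/159
12/21/184 13/17/178 12/18/183 15/17/181 18/17/182 16/69/171 17/125/169 19/125/165 18/127/166 18/126/166
10/17/183 13/17/175 13/19/122 13/19/122 17/18/127 17/125/102 19/135/144 18/125/163 17/130/161 18/131/160
18/135/147 18/141/83 19/127/84 12/108/71 12/190/59 10/180/58 9/182/42 18/131/164 18/131/163 18/131/166
18/124/164 17/132/87 19/130/90 18/135/89 13/193/62 11/187/60 11/172/46 15/158/87 18/124/171 19/128/174
18/130/171 18/125/167 16/129/91 17/133/94 13/151/71 11/180/61 14/189/35 17/139/97 18/128/179 17/123/91
17/128/167 18/127/167 19/134/16
[... 1125 characters left out ...]
131/171 17/133/169 18/128/171 18/128/170 18/129/168
18/129/160 17/134/160 18/124/162 18/133/163 18/131/160 18/127/161 17/135/151 17/128/158 18/132/156 17/127/154
18/129/156 18/129/105 16/129/93 17/127/92 13/184/125 13/184/129 13/184/126 14/169/107 18/125/173 18/129/172
18/125/173 19/135/85 17/133/88 18/128/98 14/181/131 13/182/125 13/179/134 13/191/91 18/128/175 18/129/174
19/133/155 17/135/91 17/134/95 17/127/94 14/174/113 13/184/130 14/182/123 13/184/90 18/125/167 17/130/167
18/129/176 18/127/167 18/132/158 18/132/158 17/135/104 15/154/83 17/144/119 17/133/157 18/126/162 18/136/156
17/128/161 17/127/163 18/127/162 18/131/164 18/129/166 19/130/163 18/131/163 18/129/166 18/129/160 18/130/159
```

Run:
```python
from h import *
t=lambda u,v,z:at("top",294.6+u/4.7,164.6+v/4.7,z)[:2]
B=np.array([512.8,33.0]);a=.046;R=np.array([[np.cos(a),np.sin(a)],[-np.sin(a),np.cos(a)]])
J=lambda u,v,z:(R@(t(u,v,z)-B)).round(1)
print("endwall inner (y 59, z40)",J(72,170,40),J(79,292,40),"outer (69)",J(48,168,40),J(57,297,40))
print("side walls +x outer(34)",J(80,163,27),J(333,151,27)," -x outer(-34)",J(80,293,27),J(343,277,27),"their ends y -80")
print("pad top front (-59,z44)",J(300,175,44),J(308,255,44))
print("catch top (-30,-215,74)",J(600,245,74),"handle (47,-283,104)",J(757,85,104))
print("plate",J(35,98,12),J(740,50,12),J(762,325,12),J(50,370,12))
for w in((0,-42),(0,-6),(0,37),(-30,-215),(-30,-245),(47,-283),(0,-290),(-47,-283)): print(w,(B+R.T@np.array(w)).round(1))
```

```text
endwall inner (y 59, z40) [32.1 58.8] [-31.7  59. ] outer (69) [34.  71.2] [-33.6  70.6]
side walls +x outer(34) [36.5 55. ] [ 34.1 -79.1]  -x outer(-34) [-32.3  59.2] [-32.6 -79.7] their ends y -80
pad top front (-59,z44) [ 21.6 -59.8] [-20.1 -60.9]
catch top (-30,-215,74) [ -24.9 -205.2] handle (47,-283,104) [  47.6 -281.1]
plate [74.3 78. ] [  75.2 -302.5] [ -72.4 -301.7] [-72.4  78.7]
(0, -42) [514.7  -9. ]
(0, -6) [513.1  27. ]
(0, 37) [511.1  70. ]
(-30, -215) [ 492.7 -183.2]
(-30, -245) [ 494.1 -213.1]
(47, -283) [ 572.8 -247.5]
(0, -290) [ 526.1 -256.7]
(-47, -283) [ 478.9 -251.9]
```

Request:
move_arm --plan '[[[34,51,0],[0,0,10.4],0.8],[[34,51,0],[0,0,10.4],0.8],[[34,51,0],[0,0,10.4],0.8],[[34,51,0],[0,0,10.4],0.8],[[34,51,0],[0,0,10.4],0.8],[[34,51,0],[0,0,10.4],0.8],[[34,51,0],[0,0,10.4],0.8],[[34,51,0],[0,0,10.4],0.8],[[34,51,0],[0,0,10.2],0.8]]'

```text
clock: 1.72
eef_pos: [546.9, -143.8, 231.7]
tool_rot: [3.141, 0.001, 2.013]
force: [1.2, -0.5, -0.5]
width: 68.2
gripper_force: 0.0
```

Request:
move_arm --plan '[[[-7,57,0],[0,0,0],0.8],[[-7,57,0],[0,0,0],0.8],[[-7,57,0],[0,0,0],0.8],[[-7,57,0],[0,0,0],0.8],[[-7,57,0],[0,0,0],0.8],[[-7,57,0],[0,0,0],0.8],[[-7,57,-20],[0,0,0],0.8],[[-7,57,-25],[0,0,0],0.8],[[-6,51,-30],[0,0,0],0.8],[[0,0,-30],[0,0,0],0.8]]'

```text
clock: 2.98
eef_pos: [481.7, 368.2, 125.9]
tool_rot: [3.139, -0.005, 2.015]
force: [0.1, -0.8, -0.2]
width: 68.4
gripper_force: 0.0
```

Request:
move_arm --plan '[[[0,0,-30],[0,0,0],0.8],[[0,0,-20],[0,0,0],0.8],[[0,0,0],[0,0,0],0.8]]'

```text
clock: 3.35
eef_pos: [483.0, 360.9, 75.0]
tool_rot: [-3.139, 0.001, 2.008]
force: [0.3, 1.1, 0.7]
width: 68.1
gripper_force: 0.0
```

Request:
move_arm --plan '[[[0.5,1.5,-30],[0,0,0],0.8],[[0,0,-20],[0,0,0],0.8],[[0,0,0],[0,0,0],0.3],[[0,0,0],[0,0,0],0.2],[[0,0,0],[0,0,0],0.2],[[0,0,0],[0,0,0],0.2],[[0,0,30],[0,0,0],0.2],[[0,0,50],[0,0,0],0.2]]'

```text
clock: 4.35
eef_pos: [483.3, 362.2, 105.9]
tool_rot: [-3.138, 0.001, 2.008]
force: [0.2, 0.3, -0.3]
width: 39.4
gripper_force: 60.4
```

Request:
move_arm --plan '[[[5,-50,25],[0,0,-4],0.2],[[5,-55,0],[0,0,-5],0.2],[[5,-55,0],[0,0,-5],0.2],[[5,-55,0],[0,0,-5],0.2],[[5,-55,0],[0,0,-3.4],0.2],[[5,-55,-20],[0,0,0],0.2],[[1,-47,-25],[0,0,0],0.2],[[0,0,-20],[0,0,0],0.2],[[0,0,0],[0,0,0],0.2],[[0,0,0],[0,0,0],0.2]]'

```text
clock: 5.6
eef_pos: [515.6, -8.9, 66.7]
tool_rot: [3.141, -0.0, 1.617]
force: [0.2, -0.1, -0.3]
width: 39.6
gripper_force: 65.3
```

Request:
move_arm --plan '[[[0,0,-12],[0,0,0],0.2],[[0,0,-10],[0,0,0],0.2],[[0,0,-5],[0,0,0],0.2],[[0,0,-0.5],[0,0,0],0.2],[[0,0,0],[0,0,0],0.2]]'

```text
clock: 6.22
eef_pos: [515.4, -8.7, 38.9]
tool_rot: [3.142, -0.0, 1.617]
force: [-0.7, -0.7, -1.1]
width: 39.5
gripper_force: 65.3
```

Run:
```python
from h import *
snap("top","t3.png",(290,160,470,260),4.4)
```

```text
(no output)
```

View pics/t3.png

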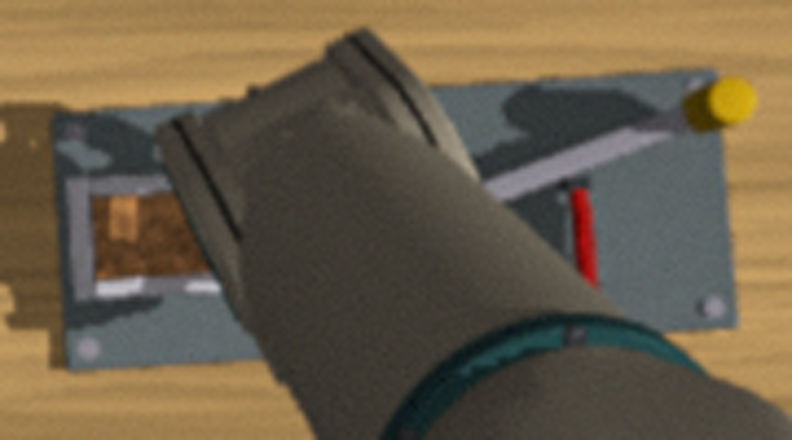

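Request:
move_arm --plan '[[[0,0,0],[0,0,0],0.5],[[0,0,0],[0,0,0],0.75],[[0,0,0],[0,0,0],0.75],[[0,0,55],[0,0,0],0.75],[[12,53,10],[0,0,1],0.8],[[12,54,0],[0,0,2],0.8],[[12,54,0],[0,0,2],0.8],[[12,54,0],[0,0,1],0.8],[[14,54,-20],[0,0,0],0.8],[[0,0,-10],[0,0,0],0.8]]'

```text
clock: 7.52
eef_pos: [576.4, 267.2, 73.2]
tool_rot: [3.141, -0.005, 1.729]
force: [0.1, -1.2, 0.4]
width: 68.2
gripper_force: 0.0
```

Request:
move_arm --plan '[[[0,0,0],[0,0,0],0.8],[[0,0,0],[0,0,0],0.8]]'

```text
clock: 7.78
eef_pos: [577.6, 258.1, 74.1]
tool_rot: [-3.141, 0.001, 1.719]
force: [-0.2, 0.0, 0.8]
width: 68.1
gripper_force: 0.0
```

Run:
```python
from h import *
snap("top","t4.png",(290,160,470,260),4.4)
```

```text
(no output)
```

View pics/t4.png

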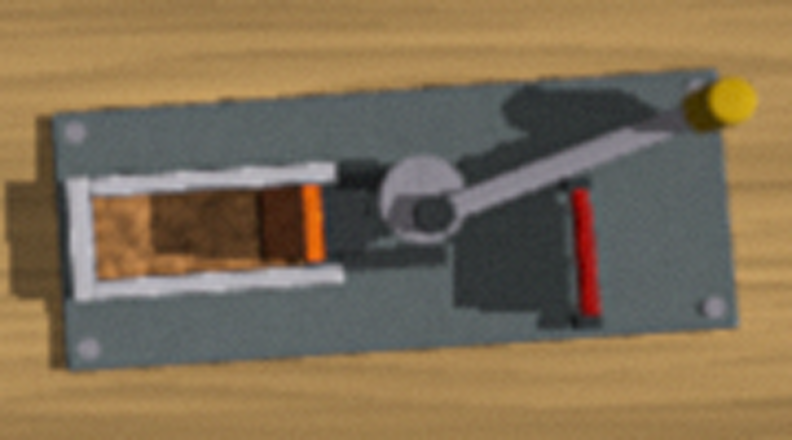

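Walnut is upright in the bed (t4 u 260–302, v 188–262), between the walls and next to the pad. Next is the beech.

Request:
move_arm --plan '[[[0,1.5,-30],[0,0,0],0.8],[[0,0,-22],[0,0,0],0.8],[[0,0,0],[0,0,0],0.3],[[0,0,0],[0,0,0],0.2],[[0,0,0],[0,0,0],0.2],[[0,0,0],[0,0,0],0.2],[[0,0,20],[0,0,0],0.2],[[0,0,40],[0,0,0],0.2],[[0,0,0],[0,0,0],0.2]]'

```text
clock: 8.95
eef_pos: [579.9, 263.4, 86.4]
tool_rot: [3.134, -0.003, 1.722]
force: [0.0, -0.3, -0.5]
width: 39.4
gripper_force: 59.8
```

Run:
```python
from h import *
t=lambda u,v,z:at("top",289.6+u/4.4,159.6+v/4.4,z)[:2]
B=np.array([513.3,33.0]);a=.046;R=np.array([[np.cos(a),np.sin(a)],[-np.sin(a),np.cos(a)]])
J=lambda u,v,z:(R@(t(u,v,z)-B)).round(1)
print(J(260,225,74),J(302,222,74),J(281,188,74),J(283,264,74))
```

```text
[ -0.1 -33.3] [  0. -56.] [ 19.  -45.9] [-21.8 -44.2]
```

Request:
move_arm --plan '[[[-16,-45,5],[0,0,-3],0.2],[[-17,-48,0],[0,0,-3],0.2],[[-17,-49,0],[0,0,0],0.2],[[-16,-48,0],[0,0,0],0.2],[[0,0,-10],[0,0,0],0.2],[[0,0,-10],[0,0,0],0.2],[[0,0,0],[0,0,0],0.2],[[0,0,0],[0,0,0],0.2]]'

```text
clock: 9.95
eef_pos: [511.5, 73.1, 66.8]
tool_rot: [3.141, -0.001, 1.619]
force: [-0.6, -0.8, -0.4]
width: 39.1
gripper_force: 59.9
```

Request:
move_arm --plan '[[[0,-1.5,-12],[0,0,0],0.2],[[0,0,-12],[0,0,0],0.2],[[0,0,-7],[0,0,0],0.2],[[0,0,0],[0,0,0],0.2],[[0,0,0],[0,0,0],0.2]]'

```text
clock: 10.58
eef_pos: [511.3, 70.2, 35.6]
tool_rot: [-3.141, -0.0, 1.617]
force: [0.4, -0.5, -0.1]
width: 39.4
gripper_force: 59.8
```

Request:
move_arm --plan '[[[0,0,-0.5],[0,0,0],0.5],[[0,0,0],[0,0,0],0.75],[[0,0,0],[0,0,0],0.75],[[0,0,55],[0,0,0],0.75],[[-15,40,10],[0,0,0],0.8],[[-16,46,0],[0,0,0],0.8],[[-16,46,0],[0,0,0],0.8],[[-16,46,0],[0,0,0],0.8],[[0,0,0],[0,0,0],0.8],[[0,0,0],[0,0,0],0.8]]'

```text
clock: 11.82
eef_pos: [448.4, 247.5, 100.3]
tool_rot: [-3.142, 0.001, 1.617]
force: [-0.1, -0.8, -0.2]
width: 68.3
gripper_force: 0.0
```

Request:
move_arm --plan '[[[0,0,-5],[0,0,0],0.8],[[0,0,0],[0,0,0],0.8]]'

```text
clock: 12.08
eef_pos: [448.5, 246.6, 94.9]
tool_rot: [-3.141, 0.001, 1.615]
force: [0.1, -0.1, -0.2]
width: 68.0
gripper_force: 0.0
```

Run:
```python
from h import *
print(status.read_state()["eef_pos"])
snap("top","t5.png",(290,160,470,260),4.4)
```

```text
[448.54118581 246.63106328  94.86166599]
```

View pics/t5.png

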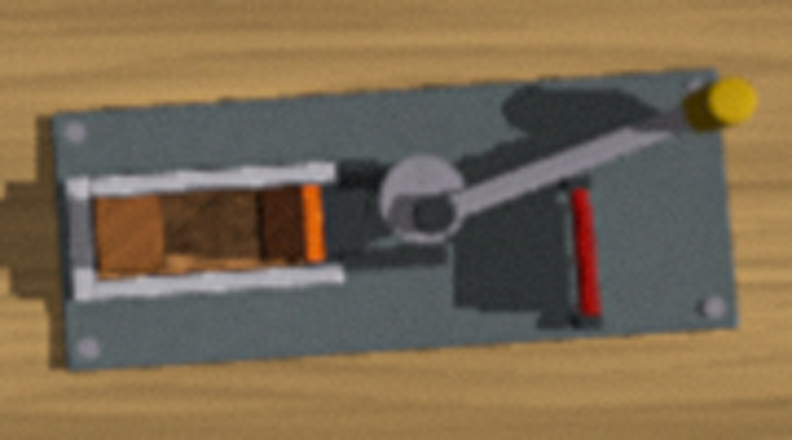

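Beech is upright against the end-wall side (t5 u 97–164). There is a gap to the walnut (u 260) for the tower.

Request:
move_arm --plan '[[[-0.5,2.5,-30],[0,0,0],0.8],[[0,0,-35],[0,0,0],0.8],[[0,0,0],[0,0,0],0.3],[[0,0,0],[0,0,0],0.2],[[0,0,0],[0,0,0],0.2],[[0,0,0],[0,0,0],0.2],[[0,0,30],[0,0,0],0.2],[[0,0,50],[0,0,0],0.2],[[0,0,0],[0,0,0],0.2],[[0,0,0],[0,0,0],0.2]]'

```text
clock: 13.38
eef_pos: [447.8, 250.4, 110.6]
tool_rot: [3.141, 0.0, 1.617]
force: [0.9, -0.0, -0.8]
width: 38.3
gripper_force: 60.4
```

Run:
```python
from h import *
t=lambda u,v,z:at("top",289.6+u/4.4,159.6+v/4.4,z)[:2]
B=np.array([513.3,33.0]);a=.046;R=np.array([[np.cos(a),np.sin(a)],[-np.sin(a),np.cos(a)]])
J=lambda u,v,z:(R@(t(u,v,z)-B)).round(1)
print(J(97,235,67),J(164,232,67),J(130,196,67),J(130,275,67))
print(B+R.T@np.array([0,-6.5]))
```

```text
[ 0.3 54.8] [-0.4 18.4] [20.4 35.7] [-22.4  38.4]
[513.59889456  26.50687579]
```

Request:
move_arm --plan '[[[13,-44,8],[0,0,0],0.2],[[13,-45,0],[0,0,0],0.2],[[13,-45,0],[0,0,0],0.2],[[13,-45,0],[0,0,0],0.2],[[14,-45,0],[0,0,0],0.2],[[0,0,0],[0,0,0],0.2],[[0,0,0],[0,0,0],0.2],[[0,0,0],[0,0,0],0.2],[[0,0,0],[0,0,0],0.2]]'

```text
clock: 14.5
eef_pos: [513.5, 28.1, 118.3]
tool_rot: [-3.141, -0.0, 1.619]
force: [0.3, -0.4, -0.0]
width: 38.6
gripper_force: 60.4
```

Request:
move_arm --plan '[[[0,-1.8,-15],[0,0,0],0.2],[[0,0,-20],[0,0,0],0.2],[[0,0,-20],[0,0,0],0.2],[[0,0,-12],[0,0,0],0.2],[[0,0,-7],[0,0,0],0.2],[[0,0,0],[0,0,0],0.2],[[0,0,0],[0,0,0],0.2]]'

```text
clock: 15.38
eef_pos: [514.2, 25.0, 44.8]
tool_rot: [3.141, -0.0, 1.617]
force: [0.2, -0.2, -1.2]
width: 39.1
gripper_force: 60.4
```

Request:
move_arm --plan '[[[0,0,-1.3],[0,0,0],0.2],[[0,0,0],[0,0,0],0.5],[[0,0,0],[0,0,0],0.75],[[0,0,0],[0,0,0],0.75],[[0,0,50],[0,0,0],0.75],[[0,0,40],[0,0,0],0.75],[[-5,-55,10],[0,0,0],0],[[-6,-60,0],[0,0,0],0],[[-6,-60,0],[0,0,0],0],[[-5,-60,0],[0,0,0],0]]'

```text
clock: 16.62
eef_pos: [491.5, -212.0, 143.3]
tool_rot: [3.141, 0.0, 1.617]
force: [1.5, -0.9, -0.3]
width: -0.2
gripper_force: 0.0
```

Request:
move_arm --plan '[[[0,-10,0],[0,0,0],0],[[0,0,0],[0,0,0],0],[[0,0,0],[0,0,0],0]]'

```text
clock: 17.0
eef_pos: [492.2, -217.9, 143.1]
tool_rot: [3.141, -0.001, 1.62]
force: [0.3, -0.5, 0.1]
width: -0.1
gripper_force: 0.0
```

Run:
```python
from h import *
snap("top","t6.png",(290,160,470,260),4.4)
```

```text
(no output)
```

View pics/t6.png

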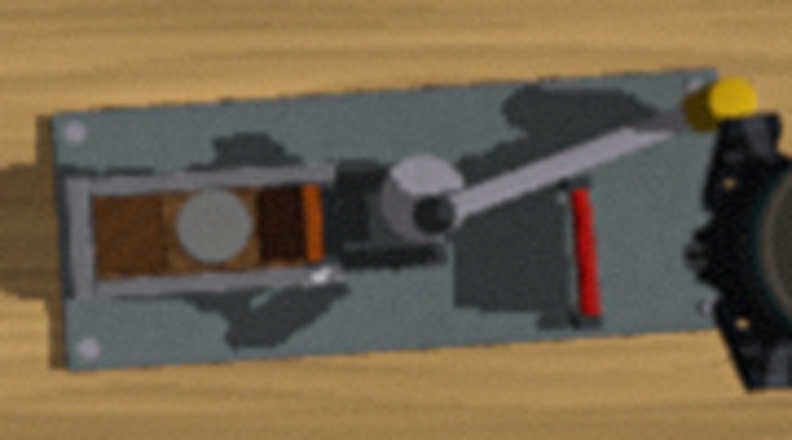

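All three stand in the row: beech u 97–164, tower (213,226), walnut u 260–302. The gripper is clear on the catch's -y side, so I'll lower it and push.

Request:
move_arm --plan '[[[0,-2,-30],[0,0,0],0],[[0,0,-35],[0,0,0],0],[[0,0,-23],[0,0,0],0],[[0,0,0],[0,0,0],0],[[-0.5,10,0],[0,0,0],0],[[-0.5,10,0],[0,0,0],0],[[-0.5,10,0],[0,0,0],0],[[-0.5,10,0],[0,0,0],0],[[0,0,0],[0,0,0],0]]'

```text
clock: 18.18
eef_pos: [490.0, -180.9, 55.3]
tool_rot: [3.141, -0.0, 1.619]
force: [0.3, -0.1, 0.5]
width: 0.3
gripper_force: 0.0
```

Request:
move_arm --plan '[[[-0.5,8,-1],[0,0,0],0],[[-0.5,8,-4],[0,0,0],0],[[0,5,-7],[0,0,0],0],[[0,3,-7],[0,0,0],0],[[0,2,-5],[0,0,0],0],[[0,0,0],[0,0,0],0]]'

```text
clock: 18.92
eef_pos: [488.4, -155.9, 30.5]
tool_rot: [-3.141, -0.0, 1.617]
force: [0.0, 0.0, -0.4]
width: 0.1
gripper_force: 0.0
```

Request:
move_arm --plan '[[[0,0,-2],[0,0,0],0],[[0,0,-2],[0,0,0],0],[[0,0,-1],[0,0,0],0],[[0,0,0],[0,0,0],0]]'

```text
clock: 19.42
eef_pos: [489.0, -156.3, 28.0]
tool_rot: [3.141, 0.001, 1.617]
force: [-4.7, 0.6, 20.9]
width: -0.3
gripper_force: 10.4
```

Request:
move_arm --plan '[[[0,0,30],[0,0,0],0],[[0,0,50],[0,0,0],0.7],[[0,0,20],[0,0,0],0.7],[[28,-30,0],[0,0,0],0.7],[[28,-30,0],[0,0,0],0.7],[[28,-30,0],[0,0,0],0.7],[[0,0,0],[0,0,0],0.7],[[0,0,0],[0,0,0],0.7],[[0,0,0],[0,0,0],0.7]]'

```text
clock: 20.55
eef_pos: [572.1, -244.9, 126.0]
tool_rot: [-3.141, -0.001, 1.618]
force: [-0.6, 0.5, -0.3]
width: 59.6
gripper_force: 0.0
```

Run:
```python
from h import *
snap("scene","s2.png",(190,115,380,245),4.2)
```

```text
(no output)
```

View pics/s2.png

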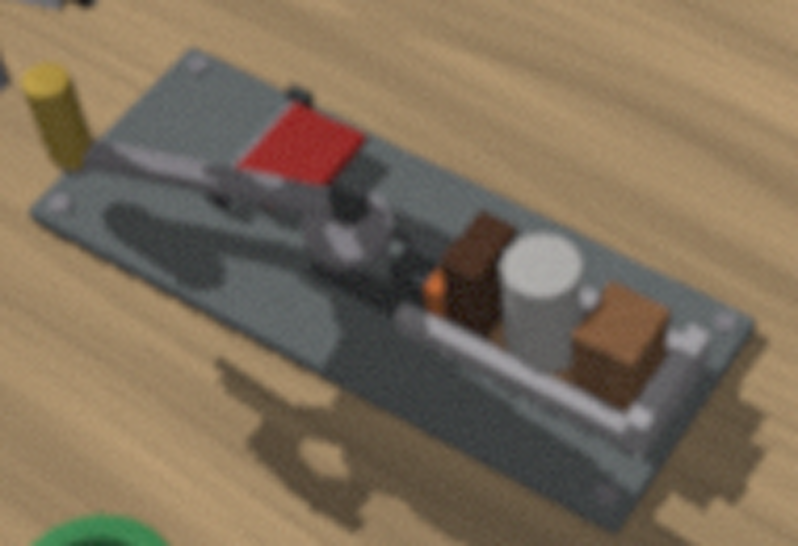

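The catch lies flat (red plate at s2 (305,145)) and all three pieces stand in the bed. Next is the handle.

Request:
move_arm --plan '[[[1,-1.5,-25],[0,0,0],0.7],[[0,0,-25],[0,0,0],0.7],[[0,0,-11],[0,0,0],0.7],[[0,0,0],[0,0,0],0.3],[[0,0,0],[0,0,0],0],[[0,0,0],[0,0,0],0],[[0,0,0],[0,0,0],0],[[0,0,0],[0,0,0],0]]'

```text
clock: 21.6
eef_pos: [573.7, -247.6, 66.0]
tool_rot: [3.142, 0.0, 1.617]
force: [-2.7, 0.6, 7.0]
width: 24.9
gripper_force: 58.7
```

Request:
move_arm --plan '[[[-11.3,-3.6,0],[0,0,0],0],[[-11.5,-2.7,0],[0,0,0],0],[[-11.8,-1.8,0],[0,0,0],0],[[-12,-1.1,0],[0,0,0],0],[[-12,0,0],[0,0,0],0],[[-11.9,0.8,0],[0,0,0],0],[[-11.7,1.7,0],[0,0,0],0],[[0,0,0],[0,0,0],0]]'

```text
clock: 22.6
eef_pos: [493.2, -255.1, 66.1]
tool_rot: [3.137, 0.002, 1.617]
force: [6.2, 0.3, 3.0]
width: 24.4
gripper_force: 59.3
```

Request:
move_arm --plan '[[[-6,1.3,0],[0,0,0],0],[[-5.6,1.3,0],[0,0,0],0],[[0,0,0],[0,0,0],0]]'

```text
clock: 22.98
eef_pos: [482.7, -253.0, 66.1]
tool_rot: [3.135, 0.002, 1.617]
force: [7.3, -1.3, 2.1]
width: 24.5
gripper_force: 59.2
```

Request:
move_arm --plan '[[[-3,0.9,0],[0,0,0],0],[[0,0,0],[0,0,0],0],[[0,0,0],[0,0,0],0]]'

```text
clock: 23.35
eef_pos: [480.3, -252.4, 66.1]
tool_rot: [3.134, 0.003, 1.617]
force: [8.4, -1.6, 2.4]
width: 24.5
gripper_force: 59.2
```

Request:
move_arm --plan '[[[-2,0.6,0],[0,0,0],0],[[0,0,0],[0,0,0],0],[[0,0,0],[0,0,0],0]]'

```text
clock: 23.72
eef_pos: [479.0, -252.1, 66.2]
tool_rot: [3.133, 0.003, 1.617]
force: [8.4, -2.2, 1.1]
width: 24.8
gripper_force: 59.1
```

Request:
move_arm --plan '[[[-2,0.6,0],[0,0,0],0],[[0,0,0],[0,0,0],0],[[0,0,0],[0,0,0],0]]'

```text
clock: 24.1
eef_pos: [478.9, -252.0, 66.3]
tool_rot: [3.129, 0.004, 1.617]
force: [11.5, -3.0, -1.2]
width: 24.8
gripper_force: 59.1
```

Request:
move_arm --plan '[[[-2,0.6,0],[0,0,0],0],[[0,0,0],[0,0,0],0],[[0,0,0],[0,0,0],0]]'

```text
clock: 24.48
eef_pos: [478.9, -252.0, 66.4]
tool_rot: [3.126, 0.005, 1.617]
force: [15.7, -4.5, -6.1]
width: 24.7
gripper_force: 59.4
```

Run:
```python
from h import *
im=cams.get_image("scene");B=np.array([513.3,33.0]);a=.046;R=np.array([[np.cos(a),-np.sin(a)],[np.sin(a),np.cos(a)]])
for n,y,z in(("beech",41,67),("tower",3,82),("walnut",-29,74),("pad",-44,42),("mug",None,0)):
    if y is None: continue
    u,v=proj("scene",[*(B+R@np.array([0,y])),z]).round().astype(int);print(n,u,v,im[v-1:v+2,u-1:u+2].mean((0,1)).round())
m=(cv2.cvtColor(im,cv2.COLOR_BGR2HSV)[...,1]<40)&(im[...,2]>130);m[:, :300]=0;m[:,340:]=0;m[:160]=0;m[240:]=0
print("white blob",np.argwhere(m).mean(0) if m.any() else None, m.sum())
print(status.read_state()["force"])
```

```text
beech 340 192 [38. 55. 76.]
tower 324 180 [ 99. 100. 102.]
walnut 311 176 [25. 32. 46.]
pad 306 182 [34. 45. 65.]
white blob [204.60465116 316.58139535] 129
[16.11662707 -5.4406667  -6.26289911]
```

Each top shows the right colour at its squeezed position: beech brown, tower grey-white, walnut dark. The lever is at its stop, since the force rises with no further motion.

```bash
python3 -c "
from cell import ctrl
print(ctrl.finish_job())"
```

```text
the job is handed in; nothing more can be done
None
```

I handed the job in at about 24.5 s: the three pieces stand squeezed in a row in the bed, the catch was folded flat before the pull, and the gripper still holds the lever against its stop; I had no picture views left after the pull, so the squeezed row was checked only by pixel colours.

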